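# Put the full tea tin away

### The job

Only one of the three look-alike tea tins on the counter still has tea in it, and you can tell which only by how much it weighs when you lift it. Stand the full tin upright in the pulled-out wooden tray, then slide the tray fully home under the shelf riser; the two empty tins stay standing upright on the counter. Set the tins down rather than dropping them, and leave the other things on the counter where they are.

Things in the scene. Friction and masses are not known exactly. Their poses are not given: they have to be found in the camera images.
- tin_a: one of three look-alike tea tins: upright square box of plain steel, 60 x 60 x 95 mm tall, tight lid (stays on) above a dark seam 76 mm up. One of the three is full (0.33 to 0.48 kg), two are empty (0.12 kg each); which is which changes every time, and name, look and place do not tell. Origin: centre of the underside; x and y across the flat sides, z up
- tin_b: one of three look-alike tea tins: upright square box of plain steel, 60 x 60 x 95 mm tall, tight lid (stays on) above a dark seam 76 mm up. One of the three is full (0.33 to 0.48 kg), two are empty (0.12 kg each); which is which changes every time, and name, look and place do not tell. Origin: centre of the underside; x and y across the flat sides, z up
- tin_c: one of three look-alike tea tins: upright square box of plain steel, 60 x 60 x 95 mm tall, tight lid (stays on) above a dark seam 76 mm up. One of the three is full (0.33 to 0.48 kg), two are empty (0.12 kg each); which is which changes every time, and name, look and place do not tell. Origin: centre of the underside; x and y across the flat sides, z up
- tray: loose light-wood tray, 170 mm deep (x) by 160 mm wide (y), walls 6 mm thick and 32 mm high, floor 6 mm, 0.22 kg. It lies on the counter, pulled 105 to 130 mm out of the riser's bay and slightly crooked, its rear end still between the side walls. Origin: centre of the underside; x points to its rear, into the bay; z up
- tray_pull (a point): middle of the front face of the tray's wooden pull, a strip across its front 90 mm wide, 18 mm high (15 to 33 mm above the counter), standing 12 mm proud of the front wall; pushing here slides the tray. At (-97, 0, 24) mm in the tray's frame, whose axes it shares
- riser: fixed wooden shelf riser over a bay open to the robot: 176 mm wide between two 16 mm side walls, 128 mm clear height, 170 mm deep to the back panel. Its shelf top is 146 mm up, holds two saucers (to 175 mm) and begins 40 mm behind the mouth; the side walls' first 50 mm is only 60 mm high. Origin: on the counter, middle of the mouth; x points straight into the bay, z up
- riser_home (a point): where the tray's origin lies when it is fully home: (85, 0, 0) mm in the riser's frame, whose axes it shares. The tray slides on the counter with 8 mm to spare each side and ends against the back panel, its front wall flush with the front ends of the side walls, only the pull standing out
- can: bystander: small aluminium drink can, 53 mm diameter, 88 mm tall; origin under its centre
- jar: bystander: clear glass jar with steel cap, 84 mm diameter, 100 mm tall; origin under its centre
- cap: bystander: white plastic cap lying flat, 42 mm diameter, 15 mm high; origin under its centre
- spatula: bystander: one-piece wooden spatula lying flat, 280 mm long along its x, 20 mm wide, its blade (at +x) 90 x 62 mm, 9 mm high; origin under its middle
- cup: bystander: small white espresso cup without handle, 62 mm diameter, 58 mm tall; origin under its centre
Mind the look-alikes: they are no part of the job. Leave any blue or green look-alike of the tin_b alone.

How it is judged (in metres and radians):
On the way, in this order (a step that is already met when the one before it is completed fails the run):
1. the full tin stands upright in the tray, let go, while the tray is still pulled out (((x of tin_a in the frame of tray between -0.06 and 0.06 m and y of tin_a in the frame of tray between -0.055 and 0.055 m and z of tin_a in the frame of tray below 0.012 m and angle between tin_a's own z axis and vertical below 0.1 rad and contact force between tin_a and tray above 2.2 N and contact force between tin_a and the fingers below 0.2 N) or (x of tin_b in the frame of tray between -0.06 and 0.06 m and y of tin_b in the frame of tray between -0.055 and 0.055 m and z of tin_b in the frame of tray below 0.012 m and angle between tin_b's own z axis and vertical below 0.1 rad and contact force between tin_b and tray above 2.2 N and contact force between tin_b and the fingers below 0.2 N) or (x of tin_c in the frame of tray between -0.06 and 0.06 m and y of tin_c in the frame of tray between -0.055 and 0.055 m and z of tin_c in the frame of tray below 0.012 m and angle between tin_c's own z axis and vertical below 0.1 rad and contact force between tin_c and tray above 2.2 N and contact force between tin_c and the fingers below 0.2 N)) and x of tray in the frame of riser below 0.03 m), for 0.2 s.
2. the tray is fully home in the bay with the full tin standing in it (x of tray in the frame of riser above 0.079 m and angle between the x axis of tray and the x axis of riser, either way round below 0.06 rad and ((x of tin_a in the frame of tray between -0.06 and 0.06 m and y of tin_a in the frame of tray between -0.055 and 0.055 m and z of tin_a in the frame of tray below 0.012 m and angle between tin_a's own z axis and vertical below 0.1 rad and contact force between tin_a and tray above 2.2 N and contact force between tin_a and the fingers below 0.2 N) or (x of tin_b in the frame of tray between -0.06 and 0.06 m and y of tin_b in the frame of tray between -0.055 and 0.055 m and z of tin_b in the frame of tray below 0.012 m and angle between tin_b's own z axis and vertical below 0.1 rad and contact force between tin_b and tray above 2.2 N and contact force between tin_b and the fingers below 0.2 N) or (x of tin_c in the frame of tray between -0.06 and 0.06 m and y of tin_c in the frame of tray between -0.055 and 0.055 m and z of tin_c in the frame of tray below 0.012 m and angle between tin_c's own z axis and vertical below 0.1 rad and contact force between tin_c and tray above 2.2 N and contact force between tin_c and the fingers below 0.2 N))), for 0.2 s.
At the end, for the whole second after the job is handed in: Tray home within 6 mm and square within 0.06 rad, at rest. In it, let go and upright within 0.1 rad, the full tin (over 2.2 N on the tray), its centre within 60 mm (depth) and 55 mm (width) of the tray's. The other two tins stand on the counter, upright within 0.1 rad, at rest, clear of the tray (x of tray in the frame of riser above 0.079 m and angle between the x axis of tray and the x axis of riser, either way round below 0.06 rad and (((x of tin_a in the frame of tray between -0.06 and 0.06 m and y of tin_a in the frame of tray between -0.055 and 0.055 m and z of tin_a in the frame of tray below 0.012 m and angle between tin_a's own z axis and vertical below 0.1 rad and contact force between tin_a and tray above 2.2 N and contact force between tin_a and the fingers below 0.2 N) and (height (world z) of tin_b below 0.02 m and angle between tin_b's own z axis and vertical below 0.1 rad and contact force between tin_b and tray below 0.1 N and linear speed of tin_b below 0.03 m/s) and (height (world z) of tin_c below 0.02 m and angle between tin_c's own z axis and vertical below 0.1 rad and contact force between tin_c and tray below 0.1 N and linear speed of tin_c below 0.03 m/s)) or ((x of tin_b in the frame of tray between -0.06 and 0.06 m and y of tin_b in the frame of tray between -0.055 and 0.055 m and z of tin_b in the frame of tray below 0.012 m and angle between tin_b's own z axis and vertical below 0.1 rad and contact force between tin_b and tray above 2.2 N and contact force between tin_b and the fingers below 0.2 N) and (height (world z) of tin_a below 0.02 m and angle between tin_a's own z axis and vertical below 0.1 rad and contact force between tin_a and tray below 0.1 N and linear speed of tin_a below 0.03 m/s) and (height (world z) of tin_c below 0.02 m and angle between tin_c's own z axis and vertical below 0.1 rad and contact force between tin_c and tray below 0.1 N and linear speed of tin_c below 0.03 m/s)) or ((x of tin_c in the frame of tray between -0.06 and 0.06 m and y of tin_c in the frame of tray between -0.055 and 0.055 m and z of tin_c in the frame of tray below 0.012 m and angle between tin_c's own z axis and vertical below 0.1 rad and contact force between tin_c and tray above 2.2 N and contact force between tin_c and the fingers below 0.2 N) and (height (world z) of tin_a below 0.02 m and angle between tin_a's own z axis and vertical below 0.1 rad and contact force between tin_a and tray below 0.1 N and linear speed of tin_a below 0.03 m/s) and (height (world z) of tin_b below 0.02 m and angle between tin_b's own z axis and vertical below 0.1 rad and contact force between tin_b and tray below 0.1 N and linear speed of tin_b below 0.03 m/s))) and linear speed of tray below 0.02 m/s); the robot touches nothing.
It fails at once if a tin is tipped over (more than 0.5 rad) (angle between any of tin_a, tin_b, tin_c's own z axis and vertical above 0.5 rad).
It fails at once if a tin is dropped (moves faster than 0.7 m/s with no finger on it: a fall of about 25 mm) ((linear speed of tin_a above 0.7 m/s and contact force between tin_a and the fingers below 0.05 N) or (linear speed of tin_b above 0.7 m/s and contact force between tin_b and the fingers below 0.05 N) or (linear speed of tin_c above 0.7 m/s and contact force between tin_c and the fingers below 0.05 N)).
It fails at once if the can, jar, cap, spatula or cup is moved by more than 30 mm (distance of any of can, jar, cap, spatula, cup from where it was at the start of the episode above 0.03 m).
It also fails if it takes over 72 s, if anything falls off the work surface, if the arm or the gripper's body presses on something with over 40 N, if the wrist force passes 120 N, or if a joint passes its speed limit or range.

### The arm

A 7-joint arm with a two-finger parallel gripper is mounted at the origin on the work surface. World frame = base frame: x ahead of the robot, y to its left, z up, the work surface at z = 0. Lengths are in mm, angles in rad, forces in N, time in s.
With the tool pointing down it reaches from about 400 to 850 mm from the base axis. Payload 10.4 kg.
Tool frame: the origin (TCP) lies midway between the tips of the shut fingers; the grasp point (between the pads) lies 19 mm behind it; z points along the fingers, y is the line along which they close (so a half turn about z gives the same grasp; the last joint's range is limited). The gripper opens to 87 mm and grips with 3 to 60 N. Pads are 19 mm wide; open, the fingers measure 117 mm over their backs; the gripper's body (75 mm by 190 mm) begins 51 mm behind the grasp point.
Start: joints at [-1.32, 0.332, -0.065, 1.46, 0.022, 1.35, -0.088], TCP at [168.981, 601.749, 186.676] pointing down, gripper open.
Joint ranges: [-2.6, 2.6], [-0.5, 2.12], [-1.47, 1.34], [0.16, 2.42], [-1.27, 4.41], [0.06, 2.06], [-2.6, 2.6]. Speed limits (rad/s): [2.22, 2.22, 2.79, 2.79, 3.14, 3.14, 3.14].

### API

Orientations are given as a unit quaternion [w, x, y, z].
In Python, from rig import ctrl gives the robot as it stands.
- The arm moves only by the tool carry_out, never from a script. Its argument "targets" is a list that holds one entry, the list of rows, each a list of 7 numbers: the closure in counts, from 0 (fully open) to 255 (shut), then the shift along the tool's x, y, z in units of 60 mm (1.0 is 60 mm), then the turn, a rotation vector about the tool's x, y, z in units of 10 degrees (1.0 is 10 degrees). A call has 1 to 8 rows; each row is the pose to reach, as a shift and turn from the pose commanded when the call began, along the tool's axes at that moment; what a row does not reach only later rows make up. A row lasts 1/8 s, in which the tool goes at most 62.5 mm and 10.7 degrees, less where a joint would pass 70% of its speed; a pose out of reach is approached as far as the arm can. A call with a gripper value outside its range is refused whole. The fingers move at their own pace and stop on an object; the grip force is fixed at half the most. Time passes only in rows, so rows that repeat a pose let the fingers close. It gives the time, the measured TCP pose, the force, the opening and the grip force at its end, in the units of the state.
- ctrl.observe(): the state, without advancing time (a new reading comes with each control period).
- ctrl.snapshot(name): name is "scene" or "side" or "wrist"; returns a dict with "color" (480x640x3 uint8, blue, green, red), "mtx" (3x3 intrinsics, pixels), "R" (3x3) and "t" (3): a world point X has camera coordinates R X + t; the wrist camera has in their place "mount" (4x4, takes a point from camera to tool coordinates, whose origin is the TCP and whose axes are the flange's). Camera axes: x right, y down, z forward; pixel columns grow to the right and rows downward; lengths in mm; the calibration is good to about 2 mm. A picture is of the moment at which its call begins: read the wrist's pose just before it. There is no depth.
- ctrl.close_job(): hands the job in; it is judged then, once.
The state is a dict: "time": time; "q": joint angles; "dq": joint speeds; "tau": joint torques, N m; "ee_pos": TCP position; "tool_rot": TCP orientation; "ft_force": force on the tool from outside, world axes, zero at the start; "ft_torque": the same for the moment, N m; "gripper_width": opening from 0.0 (shut) to 1.0 (fully open); "gripper_force": force on a finger pad.
Only numpy, scipy, OpenCV 4.12 (cv2) and the standard library are available. Lean on these libraries where they do the work, as an engineer would, in place of code of your own. Each camera call takes 0.05 s, during which the arm holds its last target. There are 200 camera calls.

## Working session

There is one attempt and no reset: what is moved stays moved. The work goes in short steps, Python scripts to look and compute and a tool call to move; the robot and the scene stay as the last step left them, time stands still between calls to the robot, and variables do not carry over. Pictures are saved under pics/ and viewed, at most 10 in all, crops included, and the job is handed in when it is done.

Besides the shell and the picture viewer there is one more tool, called after "Call:" by a JSON object that holds its "op" and its "data". carry_out: Moves the arm, as the interface text tells. Its arguments: {"type":"object","properties":{"targets":{"type":"array"}},"required":["targets"]}

```bash
mkdir -p pics; ls
cat > h.py <<'E'
import numpy as np, cv2
from rig import ctrl
def ray(s,u,v,z):
    R=np.array(s["R"]);t=np.array(s["t"]).ravel();K=np.array(s["mtx"])
    C=-R.T@t; d=R.T@np.linalg.inv(K)@np.array([u,v,1.0])
    return C+d*(z-C[2])/d[2]
def proj(s,X):
    R=np.array(s["R"]);t=np.array(s["t"]).ravel();K=np.array(s["mtx"])
    p=K@(R@np.array(X,float)+t); return p[:2]/p[2]
E
python3 - <<'E'
from h import *
for n in("scene","side"):
    s=ctrl.snapshot(n); cv2.imwrite(f"pics/{n}0.png",s["color"]); R=np.array(s["R"]);print(n,-R.T@np.array(s["t"]).ravel(),R[2])
o=ctrl.observe();print(o)
E
```

```text
pics
scene [1001.6559687   331.70825608  868.84741428] [-0.41772932 -0.33985122 -0.84261697]
side [ 353.35737484 -731.3634082   896.26703227] [ 0.20371432  0.65283156 -0.72959675]
{'time': 0.1, 'q': array([-1.31958143,  0.33280233, -0.06467295,  1.46085558,  0.02158802,
        1.3499108 , -0.08848752]), 'dq': array([-0.00151985, -0.00172425, -0.00066519, -0.00280535, -0.00108365,
       -0.00063704, -0.0006045 ]), 'tau': array([ 9.36543329e-04, -6.24551439e+01,  2.42049055e-02, -3.90711236e+01,
       -6.15801662e-02,  3.67326324e-02,  5.65497055e-05]), 'ee_pos': array([168.914174  , 601.3302076 , 185.93826184]), 'tool_rot': array([-5.97783823e-05,  1.36478424e-01,  9.90642836e-01, -6.37875484e-04]), 'ft_force': array([-0.54937351, -0.16539056,  0.79454786]), 'ft_torque': array([ 0.02347065,  0.00018934, -0.00320674]), 'gripper_force': 0.0, 'gripper_width': 1.0008675439399948}
```

View pics/scene0.png

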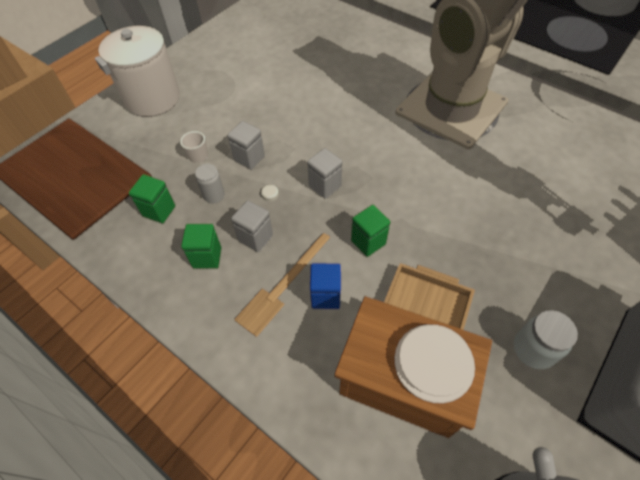

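View pics/side0.png

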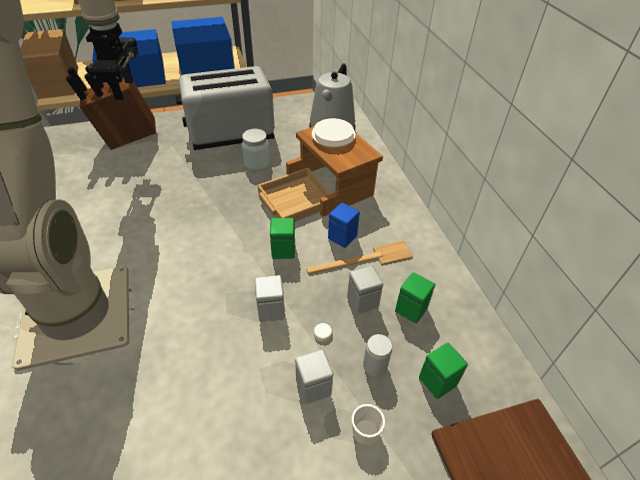

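Tins wanted (steel grey), in scene at (246,145), (325,173) and (252,226). They could be confused with the green look-alikes at (152,198), (202,246) and (371,230), the blue one at (325,286), or the can at (208,183). In side the grey tins are at (314,377), (270,298) and (365,290), and the tray is at (295,195). One close crop of each next.

Run:
```python
import cv2,numpy as np
a=cv2.imread("pics/side0.png");b=cv2.imread("pics/scene0.png")
f=lambda i,x0,x1,y0,y1:cv2.resize(i[y0:y1,x0:x1],None,fx=4,fy=4,interpolation=cv2.INTER_CUBIC)
cv2.imwrite("pics/c1.png",f(a,235,405,255,405))
cv2.imwrite("pics/c2.png",np.vstack([f(a,250,390,150,225),f(b,350,490,258,333)]))
```

```text
(no output)
```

View pics/c1.png

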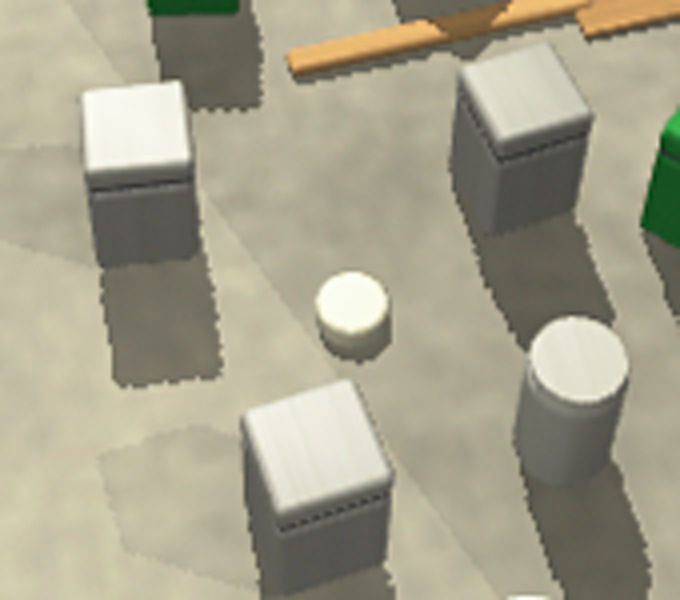

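View pics/c2.png

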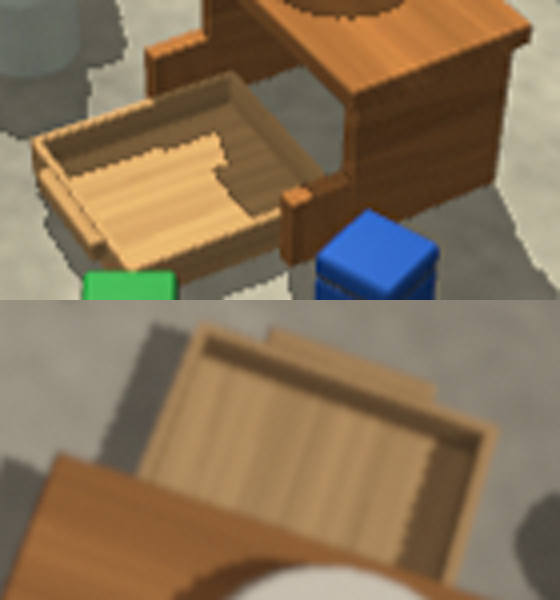

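c1 shows the three plain-steel tins with lid corners that can be read off. c2 shows the tray, slightly crooked: front top corners near crop (33,143) and (125,270) in side, and (200,22) and (497,130) in scene. The riser's low wall front is at side crop (283,195) and (147,48).

Run:
```python
from h import *
s=ctrl.snapshot("side");c=ctrl.snapshot("scene")
T={'T1':[(82,92),(185,83),(192,165),(86,180)],'T2':[(460,72),(550,45),(592,118),(500,152)],'T3':[(243,413),(350,382),(392,475),(280,520)]}
for k,v in T.items():
    P=np.array([ray(s,235+(u+.5)/4,255+(w+.5)/4,95)[:2] for u,w in v])
    e=np.roll(P,-1,0)-P
    print(k,P.mean(0).round(1),np.linalg.norm(e,axis=1).round(),np.degrees(np.arctan2(e[:,1],e[:,0])).round(),"scene px",proj(c,[*P.mean(0),95]).round())
S=lambda u,w,z:ray(s,250+u/4,150+w/4,z)[:2].round(1)
C=lambda u,w,z:ray(c,350+u/4,258+w/4,z)[:2].round(1)
print("tray FL",S(33,143,32),"FR",S(125,270,32));print("scene FR",C(200,22,32),"FL",C(497,130,32))
print("pull scene",C(270,28,33),C(436,88,33), "side",S(40,175,33),S(95,248,33))
print("wall near outer/inner",S(283,195,60),S(310,187,60),"far",S(147,48,60))
print("shelf front R side",S(355,95,146),"scene",C(60,155,146)," scene other:",ray(c,490,348,146)[:2],ray(c,338,378,146)[:2], "side rear R",S(530,32,146))
J=ctrl.observe()
for n,X in dict(jar=(545,320)).items():print(n,ray(c,*X,100)[:2],"side",ray(s,255,135,100)[:2])
print("can",ray(s,235+578/4,255+360/4,88)[:2],"cap",ray(s,235+352/4,255+302/4,15)[:2],"cup",ray(s,368,420,58)[:2])
print("blue",ray(s,344,214,95)[:2],"green",ray(s,283,224,95)[:2], "spat",ray(s,308,270,9)[:2],ray(s,410,250,9)[:2])
```

```text
T1 [ 435.8 -114.6] [57. 57. 57. 61.] [ -9. -99. 175.  81.] scene px [323. 159.]
T2 [ 649.9 -149.6] [57. 56. 58. 59.] [   5.  -86. -172.   93.] scene px [248. 211.]
T3 [ 478.6 -324. ] [55. 53. 57. 58.] [   2.  -85. -173.   93.] scene px [243. 130.]
tray FL [489.4 307.2] FR [523.7 159.2]
scene FR [528.3 161.1] FL [491.1 314.8]
pull scene [509.8 192.5] [489.  278.7] side [487.2 269.8] [508.6 184.9]
wall near outer/inner [639.7 174.6] [660.1 177.7] far [588.4 359.9]
shelf front R side [683.7 163.7] scene [686.3 171.6]  scene other: [639.05220549 386.04178509] [828.68598558 218.25210812] side rear R [820.3 198.1]
jar [509.31341099 443.90559189] side [515.50217456 463.60500338]
can [ 618.84196516 -310.0946091 ] cap [ 534.33311518 -203.50847356] cup [ 550.53210943 -435.38489032]
blue [668.43440772  65.05579007] green [510.20348494  70.40057745] spat [549.8490299  -20.47068297] [826.34466017 -25.83420412]
```

```bash
cat >> h.py <<'E'
from scipy.spatial.transform import Rotation as Ro
def tool():
    o=ctrl.observe(); q=o["tool_rot"]; return o,Ro.from_quat([q[1],q[2],q[3],q[0]])
def go(*pts):
    o,R=tool(); print("t",round(o["time"],2),"tcp",o["ee_pos"].round(1),"F",o["ft_force"].round(2),"w",round(o["gripper_width"]*87,1))
    for x,y,z,psi in pts:
        p=np.radians(psi); M=np.array([[-np.sin(p),np.cos(p),0],[np.cos(p),np.sin(p),0],[0,0,-1]])
        sh=R.inv().apply(np.array([x,y,z])-o["ee_pos"])/60; tu=np.degrees((R.inv()*Ro.from_matrix(M)).as_rotvec())/10
        print((x,y,z,psi),sh.round(2),tu.round(2))
E
python3 -c "
from h import *
go((380,350,220,74.3),(500,150,220,78),(436,-115,220,81))"
```

```text
t 0.2 tcp [168.9 601.5 186.2] F [0.21 0.3  0.17] w 87.2
(380, 350, 220, 74.3) [-4.52 -3.08 -0.56] [-0.  0.  0.]
(500, 150, 220, 78) [-7.35 -5.75 -0.56] [-0.   -0.   -0.37]
(436, -115, 220, 81) [ -7.51 -10.29  -0.55] [-0.   -0.   -0.67]
```

Call:
{"op": "carry_out", "data": {"targets": [[[0, -4.52, -3.08, -0.56, 0, 0, 0], [0, -4.52, -3.08, -0.56, 0, 0, 0], [0, -4.52, -3.08, -0.56, 0, 0, 0], [0, -4.52, -3.08, -0.56, 0, 0, 0], [0, -4.52, -3.08, -0.56, 0, 0, 0], [0, -7.35, -5.75, -0.56, 0, 0, -0.4], [0, -7.35, -5.75, -0.56, 0, 0, -0.4], [0, -7.35, -5.75, -0.56, 0, 0, -0.4]]]}}

```text
time: 1.2
ee_pos: [468.0, 202.2, 219.9]
tool_rot: [0.0, 0.102, 0.995, 0.0]
ft_force: [0.0, -0.2, -0.1]
gripper_width: 0.999
gripper_force: 0.0
```

```bash
python3 -c "
from h import *
go((500,100,220,78),(436,-115,220,81),(436,-115,170,81))"
```

```text
t 1.2 tcp [468.  202.2 219.9] F [ 0.05 -0.22 -0.1 ] w 87.0
(500, 100, 220, 78) [-0.87 -1.56 -0.  ] [0.   0.   0.03]
(436, -115, 220, 81) [-0.55 -5.28 -0.  ] [ 0.    0.   -0.27]
(436, -115, 170, 81) [-0.55 -5.29  0.83] [ 0.    0.   -0.27]
```

Call:
{"op": "carry_out", "data": {"targets": [[[0, -0.55, -5.28, 0, 0, 0, -0.27], [0, -0.55, -5.28, 0, 0, 0, -0.27], [0, -0.55, -5.28, 0, 0, 0, -0.27], [0, -0.55, -5.28, 0, 0, 0, -0.27], [0, -0.55, -5.28, 0, 0, 0, -0.27], [0, -0.55, -5.28, 0.83, 0, 0, -0.27], [0, -0.55, -5.28, 0.83, 0, 0, -0.27]]]}}

```text
time: 2.08
ee_pos: [433.0, -113.1, 167.8]
tool_rot: [-0.003, 0.079, 0.997, -0.0]
ft_force: [0.1, -0.3, 1.1]
gripper_width: 1.0
gripper_force: 0.0
```

```bash
python3 -c "
from h import *
go((436,-115,125,81),(436,-115,40,81))
s=ctrl.snapshot('wrist');cv2.imwrite('pics/w1.png',s['color'])
print(np.array(s['mount']).round(3),s['mtx'])"
```

```text
t 2.08 tcp [ 433.  -113.1  167.8] F [ 0.05 -0.26  1.13] w 87.0
(436, -115, 125, 81) [-0.06 -0.02  0.71] [-0.   -0.03 -0.01]
(436, -115, 40, 81) [-0.06 -0.02  2.13] [-0.   -0.03 -0.01]
[[ 0.00000e+00 -9.57000e-01 -2.91000e-01  7.94830e+01]
 [ 1.00000e+00  0.00000e+00 -1.00000e-03 -7.25000e-01]
 [ 1.00000e-03 -2.91000e-01  9.57000e-01 -1.97515e+02]
 [ 0.00000e+00  0.00000e+00  0.00000e+00  1.00000e+00]] [[394.29402264   0.         319.21443081]
 [  0.         394.29402264 243.04869198]
 [  0.           0.           1.        ]]
```

View pics/w1.png

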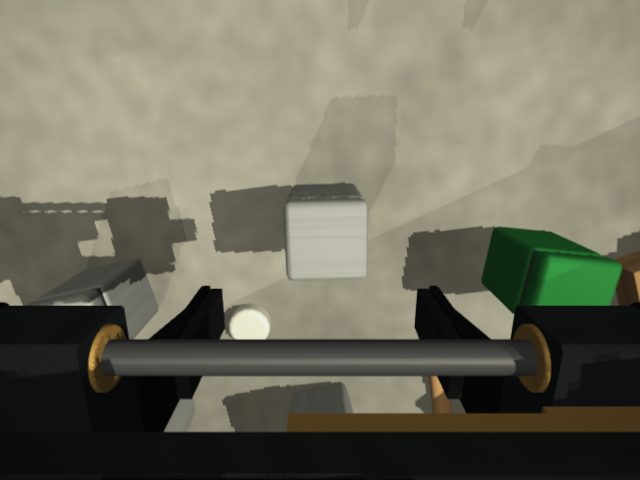

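The lid spans (286..367, 199..279) with its centre at (326,239), and it is square to the gripper. I'll convert that.

```bash
cat >> h.py <<'E'
def wray(s,o,R,u,v,z):
    M=np.array(s["mount"]); d=R.apply(M[:3,:3]@np.linalg.inv(np.array(s["mtx"]))@[u,v,1.]); C=R.apply(M[:3,3])+o["ee_pos"]
    return C+d*(z-C[2])/d[2]
E
python3 - <<'E'
from h import *
o,R=tool(); s=ctrl.snapshot('wrist')
P=np.array([wray(s,o,R,*p,95)[:2] for p in[(286.5,199),(366.5,199),(367,278.5),(286.5,278.5)]])
e=np.roll(P,-1,0)-P;print(P.mean(0),np.linalg.norm(e,axis=1),np.degrees(np.arctan2(e[:,1],e[:,0])))
E
```

```text
[ 435.98760851 -108.26680852] [55.86381914 59.63746106 59.72320995 59.62153272] [ 81.0270162   -6.64813979 -98.95786205 169.64286928]
```

```bash
python3 -c "
from h import *
go((436,-110,125,81),(436,-110,40,81))"
```

```text
t 2.17 tcp [ 435.6 -112.1  170.9] F [-0.41  0.44 -0.31] w 86.6
(436, -110, 125, 81) [-0.    0.04  0.77] [-0.   -0.    0.01]
(436, -110, 40, 81) [-0.    0.04  2.18] [-0.   -0.    0.01]
```

Call:
{"op": "carry_out", "data": {"targets": [[[0, 0.03, 0.03, 0.8, 0, 0, 0], [0, 0.03, 0.03, 1.5, 0, 0, 0], [0, 0.03, 0.03, 2.18, 0, 0, 0], [0, 0.03, 0.03, 2.18, 0, 0, 0], [255, 0.03, 0.03, 2.18, 0, 0, 0], [255, 0.03, 0.03, 2.18, 0, 0, 0], [255, 0.03, 0.03, 2.18, 0, 0, 0], [255, 0.03, 0.03, 2.18, 0, 0, 0]]]}}

```text
time: 3.18
ee_pos: [434.7, -110.4, 40.0]
tool_rot: [0.001, 0.078, 0.997, 0.001]
ft_force: [-1.5, 2.2, 7.2]
gripper_width: 0.686
gripper_force: 29.9
```

```bash
python3 -c "
from h import *
go((436,-110,60,81),(436,-110,40,81))"
```

```text
t 3.17 tcp [ 434.7 -110.4   40. ] F [-1.49  2.23  7.2 ] w 59.7
(436, -110, 60, 81) [-0.02  0.01 -0.33] [0.01 0.01 0.  ]
(436, -110, 40, 81) [-0.02  0.01  0.  ] [0.01 0.01 0.  ]
```

Gripped. Next I lift about 40 mm and settle, to weigh it.

Call:
{"op": "carry_out", "data": {"targets": [[[255, 0, 0, -0.3, 0, 0, 0], [255, 0, 0, -0.7, 0, 0, 0], [255, 0, 0, -0.7, 0, 0, 0], [255, 0, 0, -0.7, 0, 0, 0], [255, 0, 0, -0.7, 0, 0, 0], [255, 0, 0, -0.7, 0, 0, 0], [255, 0, 0, -0.7, 0, 0, 0], [255, 0, 0, -0.7, 0, 0, 0]]]}}

```text
time: 4.18
ee_pos: [433.8, -110.8, 81.1]
tool_rot: [-0.0, 0.078, 0.997, 0.0]
ft_force: [-0.7, -0.4, -3.4]
gripper_width: 0.688
gripper_force: 29.8
```

```bash
python3 -c "
from h import *
F=[]
for i in range(4): ctrl.snapshot('side'); F.append(ctrl.observe()['ft_force'][2])
print(F)
go((436,-110,41,81))"
```

```text
[np.float64(-5.165915719847571), np.float64(-4.203170791146777), np.float64(-4.586530573580968), np.float64(-4.993994940947001)]
t 4.38 tcp [ 433.9 -110.8   81.2] F [-0.32  0.75 -4.99] w 59.7
(436, -110, 41, 81) [-0.03  0.02  0.67] [0. 0. 0.]
```

T1 weighs about 4.6 N, so it is the full tin. Next I carry it high to the tray.

```bash
python3 -c "
from h import *
go((434,-111,190,81),(581.5,254,190,103.5),(500,120,190,92))"
```

```text
t 4.38 tcp [ 433.9 -110.8   81.2] F [-0.32  0.75 -4.99] w 59.7
(434, -111, 190, 81) [-0.   -0.   -1.81] [0. 0. 0.]
(581.5, 254, 190, 103.5) [-1.48  6.39 -1.81] [ 0.    0.   -2.25]
(500, 120, 190, 92) [-0.49  3.97 -1.81] [ 0.   0.  -1.1]
```

Call:
{"op": "carry_out", "data": {"targets": [[[255, 0, 0, -0.6, 0, 0, 0], [255, 0, 0, -1.2, 0, 0, 0], [255, -0.05, 0.3, -1.81, 0, 0, 0], [255, -0.2, 1.0, -1.81, 0, 0, -0.3], [255, -0.4, 1.8, -1.81, 0, 0, -0.6], [255, -0.6, 2.6, -1.81, 0, 0, -0.9], [255, -0.8, 3.4, -1.81, 0, 0, -1.2], [255, -1.0, 4.2, -1.81, 0, 0, -1.5]]]}}

```text
time: 5.38
ee_pos: [532.9, 130.3, 189.6]
tool_rot: [-0.0, -0.053, 0.999, 0.0]
ft_force: [1.0, -1.6, -3.8]
gripper_width: 0.688
gripper_force: 29.9
```

```bash
python3 -c "
from h import *
go((581.5,254,190,103.5))"
```

```text
t 5.38 tcp [532.9 130.3 189.6] F [ 1.04 -1.65 -3.79] w 59.9
(581.5, 254, 190, 103.5) [-1.02  1.96 -0.01] [ 0.   -0.   -0.74]
```

Call:
{"op": "carry_out", "data": {"targets": [[[255, -0.4, 0.8, 0, 0, 0, -0.3], [255, -0.8, 1.5, 0, 0, 0, -0.6], [255, -1.0, 1.95, 0, 0, 0, -0.74], [255, -1.0, 1.95, 0, 0, 0, -0.74], [255, -1.0, 1.95, 0, 0, 0, -0.74], [255, -1.0, 1.95, 0, 0, 0, -0.74]]]}}

```text
time: 6.12
ee_pos: [580.0, 250.1, 189.9]
tool_rot: [0.0, -0.116, 0.993, -0.0]
ft_force: [-1.4, -0.2, -4.6]
gripper_width: 0.689
gripper_force: 29.9
```

```bash
python3 -c "
from h import *
go((581.5,254,120,103.5),(581.5,254,50,103.5))
s=ctrl.snapshot('wrist');a=s['color'];s=ctrl.snapshot('side');b=s['color']
cv2.imwrite('pics/w2.png',np.hstack([cv2.resize(a,(500,375)),cv2.resize(b[110:270,220:348],(300,375))]))"
```

```text
t 6.12 tcp [580.  250.1 189.9] F [-1.37 -0.24 -4.63] w 59.9
(581.5, 254, 120, 103.5) [-0.04  0.06  1.17] [-0.    0.   -0.02]
(581.5, 254, 50, 103.5) [-0.04  0.06  2.33] [-0.    0.   -0.02]
```

View pics/w2.png

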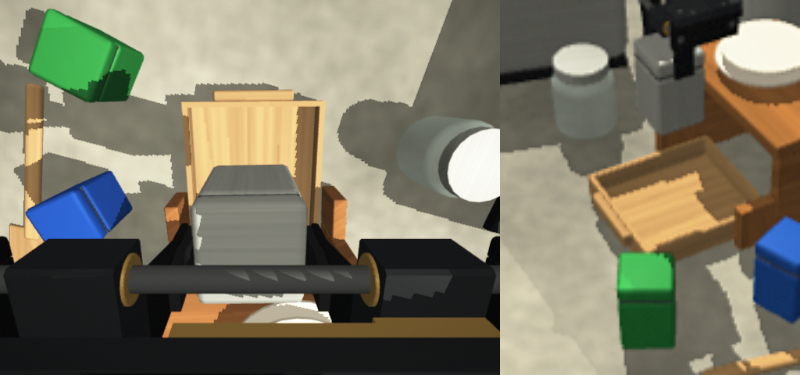

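The wrist view shows the held tin above the tray: tray front top corners at (233,132) and (417,129) in full pixels, with the low wall fronts either side. Nothing is in the way.

Run:
```python
from h import *
o,R=tool(); s=ctrl.snapshot('wrist')
f=lambda u,v,z: wray(s,o,R,u*1.28,v*1.28,z)[:2]
a,b=f(182,103,32),f(326,101,32); d=b-a; print(a,b,np.linalg.norm(d)); n=np.array([abs(d[1]),abs(d[0])])/np.linalg.norm(d)
print("ang",np.degrees(np.arctan2(n[1],n[0])),"centre",(a+b)/2+85*n)
print("walls",f(165,208,60),f(187,205,60),f(323,200,60),f(346,200,60))
c=(a+b)/2+75*n; psi=90+np.degrees(np.arctan2(n[1],n[0]))
go((*c,120,psi),(*c,49,psi),(*c,46,psi))
```

```text
[526.79998341 159.70230036] [487.83382339 314.74620853] 159.86549060716004
ang 14.107585403044373 centre [589.75328253 257.9424444 ]
walls [642.32861308 165.9254105 ] [633.02011241 189.53258202] [591.87423561 337.04002042] [585.91215083 362.15000338]
t 6.28 tcp [580.  250.7 190.1] F [-0.65  0.57 -5.23] w 59.7
(np.float64(580.0548849892944), np.float64(255.50501028748604), 120, np.float64(104.10758540304437)) [-0.02  0.08  1.17] [ 0.    0.   -0.07]
(np.float64(580.0548849892944), np.float64(255.50501028748604), 49, np.float64(104.10758540304437)) [-0.02  0.08  2.35] [ 0.    0.   -0.07]
(np.float64(580.0548849892944), np.float64(255.50501028748604), 46, np.float64(104.10758540304437)) [-0.02  0.08  2.4 ] [ 0.    0.   -0.07]
```

Call:
{"op": "carry_out", "data": {"targets": [[[255, -0.02, 0.08, 0.6, 0, 0, -0.07], [255, -0.02, 0.08, 1.2, 0, 0, -0.07], [255, -0.02, 0.08, 1.7, 0, 0, -0.07], [255, -0.02, 0.08, 2.1, 0, 0, -0.07], [255, -0.02, 0.08, 2.3, 0, 0, -0.07], [255, -0.02, 0.08, 2.37, 0, 0, -0.07], [255, -0.02, 0.08, 2.38, 0, 0, -0.07], [255, -0.02, 0.08, 2.38, 0, 0, -0.07]]]}}

```text
time: 7.28
ee_pos: [580.5, 256.6, 47.9]
tool_rot: [0.001, -0.123, 0.992, 0.0]
ft_force: [0.0, 0.4, -5.0]
gripper_width: 0.686
gripper_force: 29.9
```

```bash
python3 -c "
from h import *
ctrl.snapshot('side');ctrl.snapshot('side');go((580,255.5,46,104.1))"
```

```text
t 7.38 tcp [580.4 256.6  47.8] F [ 0.04  0.59 -4.48] w 60.0
(580, 255.5, 46, 104.1) [ 0.01 -0.02  0.03] [0.   0.01 0.  ]
```

Call:
{"op": "carry_out", "data": {"targets": [[[255, 0, 0, 0.02, 0, 0, 0], [255, 0, 0, 0.03, 0, 0, 0], [255, 0, 0, 0.035, 0, 0, 0], [255, 0, 0, 0.035, 0, 0, 0]]]}}

```text
time: 7.88
ee_pos: [580.4, 256.6, 46.1]
tool_rot: [0.001, -0.123, 0.992, 0.0]
ft_force: [-2.9, -0.5, 5.9]
gripper_width: 0.687
gripper_force: 29.9
```

Call:
{"op": "carry_out", "data": {"targets": [[[0, 0, 0, 0, 0, 0, 0], [0, 0, 0, 0, 0, 0, 0], [0, 0, 0, 0, 0, 0, 0], [0, 0, 0, 0, 0, 0, 0], [0, 0, 0, -0.5, 0, 0, 0], [0, 0, 0, -1.2, 0, 0, 0], [0, 0, 0, -1.9, 0, 0, 0], [0, 0, 0, -1.9, 0, 0, 0]]]}}

```text
time: 8.88
ee_pos: [581.9, 257.0, 162.7]
tool_rot: [0.003, -0.123, 0.992, 0.001]
ft_force: [0.1, -0.4, -0.9]
gripper_width: 1.001
gripper_force: 0.0
```

```bash
python3 -c "
from h import *
go((430,218,160,104.1),(455,224,20,105))
s=ctrl.snapshot('wrist');a=s['color'];s=ctrl.snapshot('side');b=s['color']
cv2.imwrite('pics/w3.png',np.hstack([cv2.resize(a,(500,375)),cv2.resize(b[110:270,220:348],(300,375))]))"
```

```text
t 8.88 tcp [581.9 257.  162.7] F [ 0.08 -0.44 -0.9 ] w 87.1
(430, 218, 160, 104.1) [ 2.61 -0.01  0.03] [0.01 0.03 0.  ]
(455, 224, 20, 105) [ 2.2  -0.02  2.37] [ 0.01  0.03 -0.09]
```

View pics/w3.png

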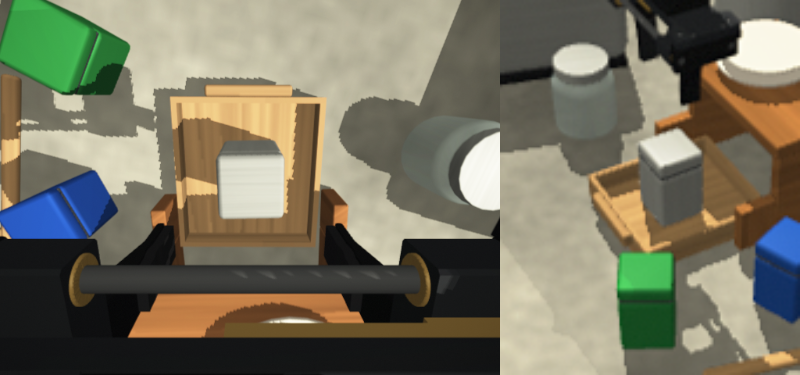

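The tin stands upright in the tray, with the fingers clear. Next I back off and go down in front of the pull, with the fingers partly closed for a two-point push.

Call:
{"op": "carry_out", "data": {"targets": [[[138, 0.8, 0, 0, 0, 0, -0.1], [138, 1.6, 0, 0, 0, 0, -0.1], [138, 2.3, 0, 0, 0, 0, -0.1], [138, 2.3, 0, 0.6, 0, 0, -0.1], [138, 2.3, 0, 1.3, 0, 0, -0.1], [138, 2.3, 0, 2.0, 0, 0, -0.1], [138, 2.3, 0, 2.44, 0, 0, -0.1], [138, 2.3, 0, 2.44, 0, 0, -0.1]]]}}

```text
time: 9.98
ee_pos: [443.9, 221.2, 9.9]
tool_rot: [-0.002, -0.132, 0.991, -0.001]
ft_force: [0.2, -1.0, -0.2]
gripper_width: 0.458
gripper_force: 0.0
```

```bash
python3 -c "
from h import *
ctrl.snapshot('side');ctrl.snapshot('side')
go((484,231,16,105.3),(530,243,16,105.3),(594,260,16,105.3))
o,R=tool();s=ctrl.snapshot('wrist');cv2.imwrite('pics/w4.png',s['color'])"
```

```text
t 10.07 tcp [446.1 222.5  12.7] F [0.41 0.48 0.79] w 40.0
(484, 231, 16, 105.3) [-0.65 -0.03 -0.06] [-0.   -0.   -0.02]
(530, 243, 16, 105.3) [-1.44 -0.04 -0.06] [-0.   -0.   -0.02]
(594, 260, 16, 105.3) [-2.54 -0.04 -0.06] [-0.   -0.   -0.02]
```

Call:
{"op": "carry_out", "data": {"targets": [[[138, -0.3, -0.02, -0.05, 0, 0, 0], [138, -0.5, -0.03, -0.05, 0, 0, 0], [138, -0.6, -0.03, -0.05, 0, 0, 0], [138, -0.7, -0.03, -0.05, 0, 0, 0], [138, -0.8, -0.03, -0.05, 0, 0, 0], [138, -0.9, -0.03, -0.05, 0, 0, 0], [138, -1.0, -0.03, -0.05, 0, 0, 0], [138, -1.1, -0.03, -0.05, 0, 0, 0]]]}}

```text
time: 11.12
ee_pos: [510.7, 238.2, 15.5]
tool_rot: [-0.0, -0.132, 0.991, 0.0]
ft_force: [0.1, -0.6, 1.0]
gripper_width: 0.463
gripper_force: 0.0
```

```bash
python3 -c "
from h import *
s=ctrl.snapshot('wrist');a=s['color'];s=ctrl.snapshot('side');b=s['color']
go((530,243,16,105.3),(594,260,16,105.3))
cv2.imwrite('pics/w5.png',np.hstack([cv2.resize(a,(500,375)),cv2.resize(b[110:270,220:348],(300,375))]))"
```

```text
t 11.22 tcp [510.9 238.3  15.5] F [ 0.67 -0.3   0.8 ] w 40.0
(530, 243, 16, 105.3) [-0.33 -0.01 -0.01] [-0.    0.   -0.02]
(594, 260, 16, 105.3) [-1.43 -0.01 -0.01] [-0.    0.   -0.02]
```

View pics/w5.png

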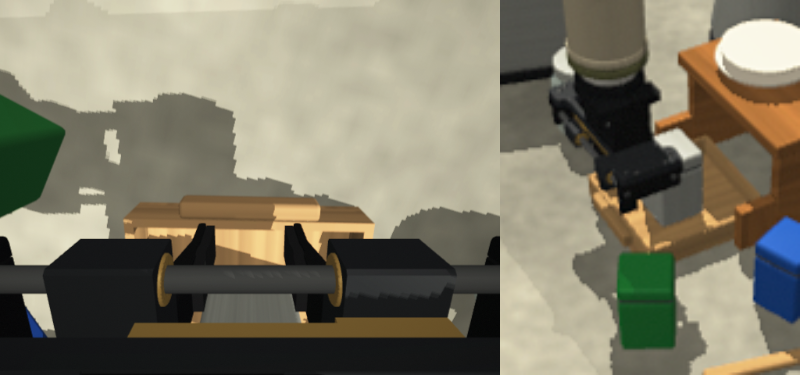

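Run:
```python
from h import *
o,R=tool(); s=ctrl.snapshot('wrist'); cv2.imwrite('pics/w6.png',s['color'])
f=lambda u,v,z: wray(s,o,R,u*1.28,v*1.28,z)[:2].round(1)
print("pull",f(182,197,33),f(320,203,33),"corners",f(125,212,32),f(375,215,32),"tip",f(207,225,15),f(292,225,15))
M=np.linalg.inv(np.array(s['mount']));K=np.array(s['mtx'])
for p in [(9.5,20,0),(9.5,-20,0),(-9.5,20,0),(9.5,35,0)]:
    c=M[:3,:3]@p+M[:3,3]; print(p,(K@c/c[2])[:2]/1.28)
```

```text
pull [502.1 191.9] [483.6 275.1] corners [521.5 159.2] [482.4 311.4] tip [524.5 210.3] [509.  267.4]
(9.5, 20, 0) [280.34782641 204.49913562]
(9.5, -20, 0) [221.5112072  204.47491921]
(-9.5, 20, 0) [279.5505544  230.18205615]
(9.5, 35, 0) [302.41689231 204.50821897]
```

Run:
```python
from h import *
b=ctrl.snapshot('side')['color'];a=cv2.imread('pics/side0.png');w=ctrl.snapshot('wrist')['color']
f=lambda i:cv2.resize(i[140:225,250:350],(400,300),interpolation=cv2.INTER_CUBIC)[:, :]
cv2.imwrite('pics/z1.png',np.vstack([np.hstack([f(a),f(b)]),cv2.resize(w[220:400,140:500],(800,300),interpolation=cv2.INTER_CUBIC)[:300]]))
```

```text
(no output)
```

View pics/z1.png

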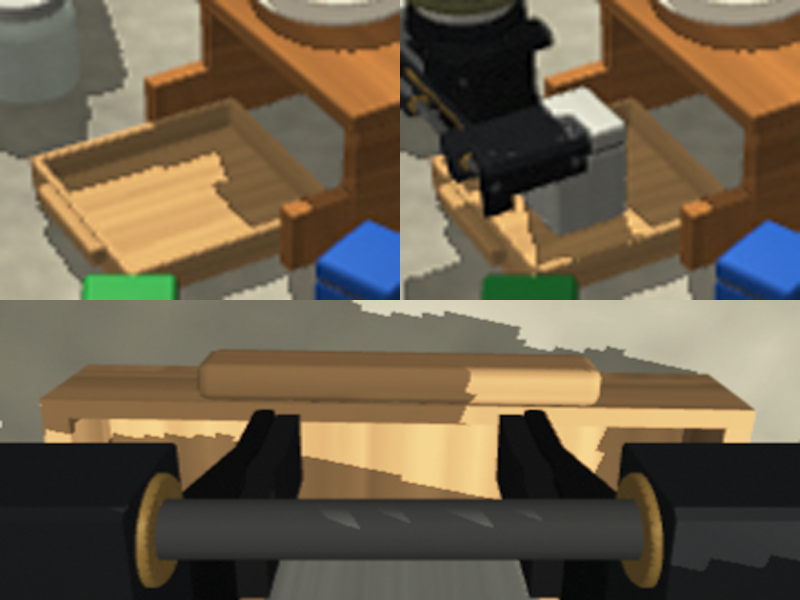

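Run:
```python
from h import *
s=ctrl.snapshot('side');o,R=tool();print(o['ee_pos'],o['tool_rot'],o['q'].round(3))
for y in(20,-20,-35):
  for z in(0,-15,-30,-45): 
    X=R.apply([0,y,z])+o['ee_pos'];print(y,z,X.round(),proj(s,X).round(1), ((proj(s,X)-[250,140])*[4,3.53]+[400,0]).round())
w=ctrl.snapshot('wrist');M=np.linalg.inv(np.array(w['mount']));K=np.array(w['mtx'])
for p in [(0,20,0),(0,20,-20),(0,20,-40),(9.5,20,0),(9.5,20,-20)]:
    c=M[:3,:3]@p+M[:3,3]; u=(K@c/c[2])[:2]; print(p,((u-[140,220])*[800/360,300/180]+[0,300]).round())
```

```text
[510.11395184 238.06445962  15.43229402] [-1.24466351e-04 -1.31482766e-01  9.91318448e-01  2.76195105e-05] [-0.804  0.366  0.34   1.829 -0.145  0.971  1.432]
20 0 [505. 257.  15.] [267.4 200.1] [469. 212.]
20 -15 [505. 257.  30.] [267.  196.1] [468. 198.]
20 -30 [505. 257.  45.] [266.7 192.1] [467. 184.]
20 -45 [505. 257.  60.] [266.4 188. ] [465. 170.]
-20 0 [515. 219.  15.] [273.8 208.2] [495. 241.]
-20 -15 [515. 219.  30.] [273.5 204.3] [494. 227.]
-20 -30 [515. 219.  45.] [273.3 200.3] [493. 213.]
-20 -45 [515. 219.  60.] [273.  196.2] [492. 198.]
-35 0 [519. 204.  15.] [276.3 211.4] [505. 252.]
-35 -15 [519. 204.  30.] [276.  207.4] [504. 238.]
-35 -30 [519. 204.  45.] [275.8 203.4] [503. 224.]
-35 -45 [519. 204.  60.] [275.5 199.3] [502. 209.]
(0, 20, 0) [485. 397.]
(0, 20, -20) [494. 423.]
(0, 20, -40) [504. 454.]
(9.5, 20, 0) [486. 370.]
(9.5, 20, -20) [495. 393.]
```

The fingers are at the tray rim and the tray hasn't moved: with the gripper half open the tips sit well above the TCP, so they passed over the pull. I'll go straight up, back off, shut the fingers and push lower.

Call:
{"op": "carry_out", "data": {"targets": [[[138, 0, 0, -0.5, 0, 0, 0], [138, 0, 0, -1.0, 0, 0, 0], [138, 0, 0, -1.0, 0, 0, 0], [255, 0.6, 0, -1.0, 0, 0, 0], [255, 1.2, 0, -1.0, 0, 0, 0], [255, 1.2, 0, -1.0, 0, 0, 0], [255, 1.2, 0, -1.0, 0, 0, 0], [255, 1.2, 0, -1.0, 0, 0, 0]]]}}

```text
time: 12.48
ee_pos: [441.4, 219.5, 75.3]
tool_rot: [0.0, -0.131, 0.991, -0.0]
ft_force: [0.0, -0.2, 0.9]
gripper_width: 0.025
gripper_force: 0.0
```

Run:
```python
from h import *
a=cv2.imread('pics/side0.png')
go((450,221,10,105.3),(490,233,10,105.3))
b=ctrl.snapshot('side');w=ctrl.snapshot('wrist')['color']
p=lambda i:i[195:222,262:300]
d=cv2.absdiff(p(a),p(b['color'])).mean();print("diff right wall",d)
# finger tip rows in wrist image near centre: dark pixels
g=cv2.cvtColor(w,cv2.COLOR_BGR2GRAY)
for u in (300,310,319,330,340): print(u,np.where(g[:,u]<45)[0][:1])
for z in(10,20,33): print(z)
```

```text
t 12.47 tcp [441.4 219.5  75.3] F [ 0.04 -0.19  0.93] w 2.2
(450, 221, 10, 105.3) [-0.14 -0.01  1.09] [-0.    0.   -0.02]
(490, 233, 10, 105.3) [-0.84  0.01  1.09] [-0.    0.   -0.02]
diff right wall 27.985380116959064
300 [286]
310 [289]
319 [340]
330 [289]
340 [287]
10
20
33
```

Call:
{"op": "carry_out", "data": {"targets": [[[255, 0, 0, 0.5, 0, 0, 0], [255, 0, 0, 0.9, 0, 0, 0], [255, 0, 0, 1.05, 0, 0, 0], [255, 0, 0, 1.12, 0, 0, 0], [255, 0, 0, 1.12, 0, 0, 0], [255, 0, 0, 1.12, 0, 0, 0]]]}}

```text
time: 13.32
ee_pos: [441.3, 219.7, 9.0]
tool_rot: [0.001, -0.131, 0.991, 0.0]
ft_force: [-0.6, 0.3, 0.2]
gripper_width: 0.003
gripper_force: 0.0
```

Run:
```python
from h import *
go((470,227,8,105.3),(490,233,8,105.3))
b=ctrl.snapshot('side')
def segs(im):
    g=im.astype(int)
    return g
a=cv2.imread('pics/side0.png').astype(int); c=b['color'].astype(int)
# tray right-front corner & wall silhouettes: sample columns 285..312, first row where wood(R-B>35) ends
for u in (284,288,292,296,300,305):
    f=lambda im:[int(r) for r in np.where(np.diff(((im[190:232,u,2]-im[190:232,u,0])>45).astype(int)))[0]+190]
    print(u,f(a),f(c))
```

```text
t 13.32 tcp [441.3 219.7   9. ] F [-0.58  0.32  0.16] w 0.3
(470, 227, 8, 105.3) [-0.49 -0.01  0.02] [ 0.    0.01 -0.02]
(490, 233, 8, 105.3) [-0.84  0.    0.02] [ 0.    0.01 -0.02]
284 [217] [200, 217]
288 [216] [205, 216]
292 [214, 215, 216] [205, 214, 215, 216]
296 [215, 218, 219] [204, 215, 218, 220]
300 [211, 212, 213, 217, 218] [202, 213, 216, 218]
305 [209, 210, 211, 214, 216] [200, 212, 214, 216]
```

Call:
{"op": "carry_out", "data": {"targets": [[[255, -0.3, 0, 0, 0, 0, 0], [255, -0.5, 0, 0, 0, 0, 0], [255, -0.6, 0, 0, 0, 0, 0], [255, -0.7, 0, 0, 0, 0, 0], [255, -0.8, 0, 0, 0, 0, 0], [255, -0.9, 0, 0, 0, 0, 0], [255, -1.0, 0, 0, 0, 0, 0], [255, -1.1, 0, 0, 0, 0, 0]]]}}

```text
time: 14.38
ee_pos: [504.9, 236.7, 8.3]
tool_rot: [-0.0, -0.132, 0.991, 0.0]
ft_force: [0.8, -0.1, -0.5]
gripper_width: 0.005
gripper_force: 0.0
```

Run:
```python
from h import *
go((510,238,8,105.3))
b=ctrl.snapshot('side');cv2.imwrite('pics/s7.png',b['color'])
a=cv2.imread('pics/side0.png').astype(int); c=b['color'].astype(int)
for u in (276,280,284,288,292,296,300,305):
    f=lambda im:[int(r) for r in np.where(np.diff(((im[190:232,u,2]-im[190:232,u,0])>45).astype(int)))[0]+190]
    print(u,f(a),f(c))
```

```text
t 14.38 tcp [504.9 236.7   8.3] F [ 0.75 -0.1  -0.5 ] w 0.4
(510, 238, 8, 105.3) [-0.09 -0.    0.  ] [ 0.   -0.   -0.02]
276 [216] [197, 216]
280 [216] [196, 216]
284 [217] [200, 216]
288 [216] [205, 216]
292 [214, 215, 216] [205, 214, 215, 216]
296 [215, 218, 219] [204, 215, 217, 220]
300 [211, 212, 213, 217, 218] [202, 213, 216, 218]
305 [209, 210, 211, 214, 216] [200, 212, 213, 216]
```

```bash
cat >> h.py <<'E'
def pull():
    o,R=tool(); w=ctrl.snapshot('wrist'); im=w['color'].astype(int); d=im[:,:,2]-im[:,:,0]
    for u in (150,200,250,280,300,319,340,360,390,430):
        r=np.where(np.convolve((d[:300,u]>30).astype(int),np.ones(4),'valid')==4)[0]
        if len(r): X=wray(w,o,R,u,r[0],33); print(u,r[0],X.round(1),"ahead of TCP mm",(-R.inv().apply(X-o['ee_pos'])[0]).round(1))
    return w,o,R
E
python3 -c "
from h import *
w,o,R=pull();print(o['ee_pos'],o['ft_force']);cv2.imwrite('pics/w7.png',w['color'])"
```

```text
150 7 [404.2 140.5  33. ] ahead of TCP mm -123.0
200 18 [402.9 159.8  33. ] ahead of TCP mm -119.2
250 7 [394.1 177.9  33. ] ahead of TCP mm -123.0
280 7 [391.  189.1  33. ] ahead of TCP mm -123.0
300 6 [388.7 196.5  33. ] ahead of TCP mm -123.3
319 65 [407.  209.1  33. ] ahead of TCP mm -102.3
340 7 [385.  211.6  33. ] ahead of TCP mm -123.0
360 0 [380.7 218.4  33. ] ahead of TCP mm -125.4
390 266 [481.6 263.5  33. ] ahead of TCP mm -16.2
430 169 [434.5 266.3  33. ] ahead of TCP mm -60.9
[505.5408294  236.85744066   8.37433738] [ 0.67439999 -0.46555921  0.86184113]
```

Run:
```python
from h import *
a=ctrl.snapshot('side')['color'];b=ctrl.snapshot('scene')['color'];w=ctrl.snapshot('wrist')['color']
r=lambda i:cv2.resize(i,(400,300),interpolation=cv2.INTER_CUBIC)
cv2.imwrite('pics/z2.png',np.vstack([np.hstack([r(a[150:225,250:350]),r(b[240:345,350:490])]),cv2.resize(w[230:380,120:520],(800,300),interpolation=cv2.INTER_CUBIC)]))
```

```text
(no output)
```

View pics/z2.png

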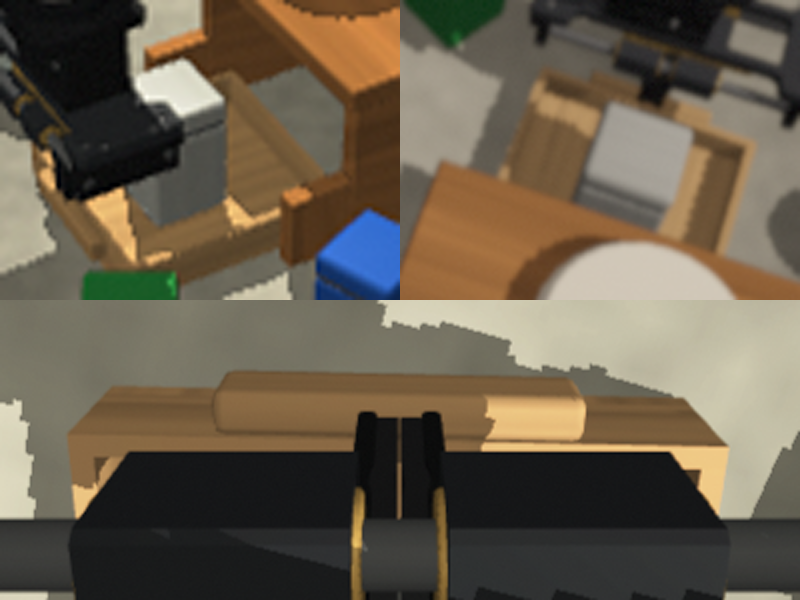

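Run:
```python
from h import *
s=ctrl.snapshot('side');c=ctrl.snapshot('scene');o,R=tool()
S=lambda X:((proj(s,X)-[250,150])*4).round(); C=lambda X:((proj(c,X)-[350,240])/.35+[400,0]).round()
for z in(0,-10,-20,-30,-40): X=R.apply([0,0,z])+o['ee_pos'];print(z,X.round(),"scene",C(X),"side",S(X))
for p in[(37,-95,-70),(-37,-95,-70),(37,-95,-100),(37,95,-70)]: X=R.apply(p)+o['ee_pos'];print(p,X.round(),"side",S(X),"scene",C(X))
print("pull ends as measured",S([509.8,192.5,33]),C([509.8,192.5,33]))
g=cv2.cvtColor(c['color'],cv2.COLOR_BGR2GRAY);print(g[262:290,432:448])
```

```text
0 [504. 237.   8.] scene [643. 114.] side [ 75. 227.]
-10 [504. 237.  18.] scene [645. 108.] side [ 75. 216.]
-20 [504. 237.  28.] scene [648. 101.] side [ 74. 206.]
-30 [504. 237.  38.] scene [651.  95.] side [ 73. 195.]
-40 [504. 237.  48.] scene [654.  88.] side [ 72. 184.]
(37, -95, -70) [493. 135.  78.] side [ 85. 252.] scene [547. -16.]
(-37, -95, -70) [565. 155.  78.] side [184. 213.] scene [515.  65.]
(37, -95, -100) [493. 135. 108.] side [ 82. 217.] scene [552. -40.]
(37, 95, -70) [444. 319.  78.] side [-39.  93.] scene [810.  69.]
pull ends as measured [ 94. 240.] [593.  71.]
[[ 25  31  33  34  36  41  43  55  76  96  91  74  58  52  53  51]
 [ 25  26  27  28  30  32  37  49  71  88  84  72  60  57  56  52]
 [ 27  26  24  26  23  27  28  42  59  66  65  59  53  52  49  48]
 [ 35  32  25  23  26  23  27  36  47  42  40  44  43  44  42  43]
 [ 57  45  32  26  25  22  25  30  33  26  25  27  35  37  34  37]
 [ 73  63  43  26  23  23  24  25  22  18  19  22  27  29  29  28]
 [ 82  72  51  28  16  19  19  18  20  14  15  18  19  26  23  25]
 [ 85  74  51  25  16  13  17  18  15 
[... 669 characters left out ...]
  84  85  86  89 100 116 130]
 [157 155 151 146 139 130 120 112 103  97  91  90  94 112 127 134]
 [160 161 160 158 155 151 147 139 131 121 113 103 104 114 127 134]
 [160 161 161 161 161 161 159 156 152 146 140 131 125 123 125 128]
 [159 160 161 161 161 161 163 162 161 160 156 152 148 142 137 132]
 [159 160 160 160 161 162 162 163 162 163 162 162 160 156 153 149]
 [160 160 161 160 161 161 161 161 162 163 163 164 163 163 162 160]
 [161 161 162 160 160 161 161 162 162 161 163 163 163 164 164 165]
 [160 161 161 161 162 162 162 161 163 162 161 162 163 163 164 164]
 [161 162 161 162 162 162 162 163 162 162 163 162 163 163 164 164]
 [161 161 161 161 162 163 162 163 162 162 163 162 162 163 163 163]]
```

The fingers appear to rest just over the pull without any contact force, so the real tips sit higher than the TCP reading suggests. I'll back off and feel downward carefully.

Call:
{"op": "carry_out", "data": {"targets": [[[255, 0, 0, -0.4, 0, 0, 0], [255, 0.5, 0, -0.4, 0, 0, 0], [255, 0.9, 0, -0.4, 0, 0, 0], [255, 0.9, 0, 0, 0, 0, 0], [255, 0.9, 0, 0.07, 0, 0, 0], [255, 0.9, 0, 0.1, 0, 0, 0], [255, 0.9, 0, 0.1, 0, 0, 0], [255, 0.9, 0, 0.1, 0, 0, 0]]]}}

```text
time: 15.72
ee_pos: [452.8, 222.7, 2.7]
tool_rot: [0.0, -0.131, 0.991, 0.0]
ft_force: [0.1, 0.1, 0.9]
gripper_width: 0.005
gripper_force: 0.0
```

Call:
{"op": "carry_out", "data": {"targets": [[[255, 0, 0, 0.03, 0, 0, 0], [255, 0, 0, 0.05, 0, 0, 0], [255, 0, 0, 0.07, 0, 0, 0], [255, 0, 0, 0.07, 0, 0, 0]]]}}

```text
time: 16.23
ee_pos: [452.3, 222.5, -2.0]
tool_rot: [-0.0, -0.132, 0.991, -0.0]
ft_force: [0.4, -0.7, -0.4]
gripper_width: 0.005
gripper_force: 0.0
```

Call:
{"op": "carry_out", "data": {"targets": [[[255, 0, 0, 0.03, 0, 0, 0], [255, 0, 0, 0.06, 0, 0, 0], [255, 0, 0, 0.09, 0, 0, 0], [255, 0, 0, 0.09, 0, 0, 0]]]}}

```text
time: 16.73
ee_pos: [452.3, 222.4, -7.5]
tool_rot: [-0.0, -0.132, 0.991, -0.0]
ft_force: [0.1, 0.3, 0.6]
gripper_width: 0.004
gripper_force: 0.0
```

Call:
{"op": "carry_out", "data": {"targets": [[[255, 0, 0, 0.02, 0, 0, 0], [255, 0, 0, 0.04, 0, 0, 0], [255, 0, 0, 0.07, 0, 0, 0], [255, 0, 0, 0.07, 0, 0, 0]]]}}

```text
time: 17.23
ee_pos: [452.3, 222.5, -11.6]
tool_rot: [-0.0, -0.131, 0.991, -0.0]
ft_force: [-0.5, -0.4, 0.7]
gripper_width: 0.006
gripper_force: 0.0
```

Call:
{"op": "carry_out", "data": {"targets": [[[255, -0.1, 0, 0.05, 0, 0, 0], [255, -0.3, 0, 0.07, 0, 0, 0], [255, -0.4, 0, 0.07, 0, 0, 0], [255, -0.5, 0, 0.07, 0, 0, 0], [255, -0.58, 0, 0.07, 0, 0, 0], [255, -0.66, 0, 0.07, 0, 0, 0], [255, -0.74, 0, 0.07, 0, 0, 0], [255, -0.82, 0, 0.07, 0, 0, 0]]]}}

```text
time: 18.23
ee_pos: [498.2, 234.9, -16.0]
tool_rot: [-0.002, -0.132, 0.991, -0.0]
ft_force: [-7.7, -3.1, 7.2]
gripper_width: 0.006
gripper_force: 4.5
```

Run:
```python
from h import *
w,o,R=pull()
go((530,243,-16,105.3))
b=ctrl.snapshot('side')['color'].astype(int);a=cv2.imread('pics/s7.png').astype(int)
print("tray front-left patch change",np.abs(a-b)[180:200,256:266].mean(), "lid patch",np.abs(a-b)[164:180,284:304].mean(),"ref",np.abs(a-b)[200:215,330:360].mean())
```

```text
150 2 [398.9 148.6  33. ] ahead of TCP mm -118.5
250 3 [390.5 180.8  33. ] ahead of TCP mm -118.2
280 4 [388.2 190.6  33. ] ahead of TCP mm -117.9
300 12 [388.7 197.6  33. ] ahead of TCP mm -115.6
319 27 [391.4 204.9  33. ] ahead of TCP mm -111.0
340 2 [382.4 209.7  33. ] ahead of TCP mm -118.5
360 3 [380.9 216.2  33. ] ahead of TCP mm -118.2
390 0 [377.5 225.6  33. ] ahead of TCP mm -119.1
430 0 [374.  238.5  33. ] ahead of TCP mm -119.1
t 18.27 tcp [498.9 235.  -15.9] F [-4.51 -0.56  1.  ] w 0.7
(530, 243, -16, 105.3) [-0.53 -0.01 -0.  ] [-0.   -0.02 -0.02]
tray front-left patch change 45.19 lid patch 34.35104166666667 ref 0.7748148148148148
```

Contact at last: about 8 N against the push, and the tray patch changes. I'll keep pushing.

Call:
{"op": "carry_out", "data": {"targets": [[[255, -0.08, 0, 0, 0, 0, 0], [255, -0.17, 0, 0, 0, 0, 0], [255, -0.26, 0, 0, 0, 0, 0], [255, -0.35, 0, 0, 0, 0, 0], [255, -0.44, 0, 0, 0, 0, 0], [255, -0.53, 0, 0, 0, 0, 0], [255, -0.62, 0, 0, 0, 0, 0], [255, -0.7, 0, 0, 0, 0, 0]]]}}

```text
time: 19.32
ee_pos: [539.0, 245.9, -16.0]
tool_rot: [-0.002, -0.132, 0.991, -0.0]
ft_force: [-7.7, -1.6, 5.9]
gripper_width: 0.006
gripper_force: 4.0
```

Run:
```python
from h import *
go((594,260,-16,105.3))
s=ctrl.snapshot('side');im=s['color'];cv2.imwrite('pics/s8.png',im)
# lid: bright low-saturation blob near tray
hsv=cv2.cvtColor(im,cv2.COLOR_BGR2HSV);m=((hsv[:,:,1]<25)&(hsv[:,:,2]>185)).astype(np.uint8)
n,l,st,c=cv2.connectedComponentsWithStats(m)
for i in range(1,n):
    if st[i,4]>80 and 230<c[i][0]<400: print(c[i].round(),st[i],ray(s,*c[i],101)[:2].round())
```

```text
t 19.32 tcp [539.  245.9 -16. ] F [-7.67 -1.61  5.94] w 0.5
(594, 260, -16, 105.3) [-0.95 -0.01 -0.  ] [-0.   -0.02 -0.02]
[333.  80.] [319  73  30  14 256] [849. 729.]
[333. 129.] [312 119  43  21 671] [753. 431.]
[252. 135.] [243 129  17  13 170] [505. 465.]
[306. 167.] [297 161  19  13 134] [623. 269.]
[366. 277.] [351 266  31  23 427] [ 648. -148.]
[322. 330.] [315 323  16  15 174] [ 516. -253.]
[379. 344.] [368 335  23  20 363] [ 614. -316.]
[313. 365.] [296 350  36  32 741] [ 477. -324.]
[368. 421.] [352 404  33  33 176] [ 540. -451.]
```

Call:
{"op": "carry_out", "data": {"targets": [[[255, -0.08, 0, 0, 0, 0, 0], [255, -0.17, 0, 0, 0, 0, 0], [255, -0.26, 0, 0, 0, 0, 0], [255, -0.35, 0, 0, 0, 0, 0], [255, -0.44, 0, 0, 0, 0, 0], [255, -0.53, 0, 0, 0, 0, 0], [255, -0.62, 0, 0, 0, 0, 0], [255, -0.7, 0, 0, 0, 0, 0]]]}}

```text
time: 20.38
ee_pos: [579.7, 257.0, -16.1]
tool_rot: [-0.002, -0.132, 0.991, -0.0]
ft_force: [-6.7, -2.2, 4.7]
gripper_width: 0.005
gripper_force: 3.7
```

Run:
```python
from h import *
go((594,260,-16,105.3))
for n in('side','scene'): s=ctrl.snapshot(n);cv2.imwrite(f'pics/{n}9.png',s['color'])
```

```text
t 20.38 tcp [579.7 257.  -16.1] F [-6.74 -2.2   4.73] w 0.4
(594, 260, -16, 105.3) [-0.24 -0.01 -0.  ] [ 0.   -0.02 -0.02]
```

Call:
{"op": "carry_out", "data": {"targets": [[[255, -0.05, 0, 0, 0, 0, 0], [255, -0.1, 0, 0, 0, 0, 0], [255, -0.15, 0, 0, 0, 0, 0], [255, -0.18, 0, 0, 0, 0, 0], [255, -0.21, 0, 0, 0, 0, 0], [255, -0.24, 0, 0, 0, 0, 0]]]}}

```text
time: 21.22
ee_pos: [589.3, 259.5, -16.2]
tool_rot: [-0.006, -0.132, 0.991, -0.001]
ft_force: [-31.0, -10.4, 26.3]
gripper_width: 0.001
gripper_force: 16.8
```

Call:
{"op": "carry_out", "data": {"targets": [[[255, -0.04, 0, 0, 0, 0, 0], [255, -0.07, 0, 0, 0, 0, 0], [255, -0.1, 0, 0, 0, 0, 0]]]}}

```text
time: 21.6
ee_pos: [589.2, 259.4, -16.4]
tool_rot: [-0.012, -0.132, 0.991, -0.002]
ft_force: [-59.7, -19.4, 49.9]
gripper_width: 0.006
gripper_force: 31.9
```

Call:
{"op": "carry_out", "data": {"targets": [[[255, 0.2, 0, 0, 0, 0, 0], [255, 0.7, 0, 0, 0, 0, 0], [255, 0.9, 0, -1.0, 0, 0, 0], [255, 0.9, 0, -2.0, 0, 0, 0], [255, 0.9, 0, -2.9, 0, 0, 0], [255, 0.9, 0, -2.9, 0, 0, 0], [255, 0.9, 0, -2.9, 0, 0, 0]]]}}

```text
time: 22.48
ee_pos: [548.5, 248.5, 157.9]
tool_rot: [0.0, -0.132, 0.991, 0.0]
ft_force: [-0.0, 0.6, -0.2]
gripper_width: 0.006
gripper_force: 0.0
```

Run:
```python
from h import *
ctrl.snapshot('side')
o,R=tool();print(o['ee_pos'].round(1),o['ft_force'].round(1))
w=ctrl.snapshot('wrist');cv2.imwrite('pics/w9.png',w['color']);im=w['color']
hsv=cv2.cvtColor(im,cv2.COLOR_BGR2HSV)
# print class map coarse: hue/sat of wood
d=im[:,:,2].astype(int)-im[:,:,0]
for v in range(150,330,6):
    print(v,''.join('.' if d[v,u]<35 else ('o' if hsv[v,u,1]>150 else 'w') for u in range(150,500,4)))
```

```text
[548.1 248.3 157.1] [-0.2  0.9  0.2]
150 ........................................................................................
156 ........................................................................................
162 ........................................................................................
168 ........................................................................................
174 ........................................................................................
180 ........................................................................................
186 ........................................................................................
192 ........................................................................................
198 ........................................................................................
204 ........................................................................................
210 ........................................................................................
216 ....................................
[... 1026 characters left out ...]
wwwwwwwwwwwwwwwwwwwwwwwww.wwwww..................
288 ...............oooow.wwwwwwwwwwwwwwwww..wwwwww..wwwwwwwwwwwwwwww..oooo..................
294 ..............oooooowwwwwwwwwwwwwwwww...........wwwwwwwwwwwwwwwww..oooow................
300 .............ooooooowwwwwwwwwwwwwwwww...........wwwwwwwwwwwwwwwwwo..oooow...............
306 ........................................................................................
312 ........................................................................................
318 ........................................................................................
324 .....................................o..................................................
```

Call:
{"op": "carry_out", "data": {"targets": [[[255, 0, 0, -1.0, 0, 0, 0], [255, -0.4, 0, -1.4, 0, 0, 0], [255, -0.7, 0, -1.4, 0, 0, 0], [255, -0.7, 0, -1.4, 0, 0, 0], [255, -0.7, 0, -1.4, 0, 0, 0]]]}}

```text
time: 23.2
ee_pos: [588.3, 259.1, 241.0]
tool_rot: [-0.001, -0.131, 0.991, -0.0]
ft_force: [-0.6, -0.0, 0.5]
gripper_width: 0.007
gripper_force: 0.0
```

Run:
```python
from h import *
ctrl.snapshot('side');ctrl.snapshot('side')
o,R=tool();print(o['ee_pos'].round(1),o['ft_force'].round(1))
w=ctrl.snapshot('wrist');cv2.imwrite('pics/w10.png',w['color']);im=w['color']
hsv=cv2.cvtColor(im,cv2.COLOR_BGR2HSV)
d=im[:,:,2].astype(int)-im[:,:,0]
for v in range(190,310,3):
    print(v,''.join('.' if d[v,u]<35 else ('o' if hsv[v,u,1]>150 else 'w') for u in range(190,450,3)))
```

```text
[588.4 259.3 241.7] [-0.2  0.9  0.4]
190 .......................................................................................
193 .......................................................................................
196 .......................................................................................
199 .......................................................................................
202 .......................................................................................
205 .......................................................................................
208 .......................................................................................
211 .......................................................................................
214 ..............................wwwwwwwwwwwwwwwwwwwwwwwwwww..............................
217 .............................wwwwwwwwwwwwwwwwwwwwwwwwwwwww.............................
220 ....................wwwwwwwwwwwwwwwwwwwwwwwwwwwwwwwwwwwwwwwwwwwwwww..oooow.............
223 .............oooo..wwwwwwwwwwwwwwwwwwwwwwwwwwww
[... 1916 characters left out ...]
www....................wwwwwwwwwwwwwwoooooooooo.........
289 .........oooooooooo.wwwwwwwwwwwwww....................wwwwwwwwwwwwwwoooooooooow........
292 ........ooooooooooo.wwwwwwwwwwwwww.....................wwwwwwwwwwww.ooooooooooow.......
295 .......wooooooooooo.wwwwwwwwwwwwww.....................wwwwwwwwwwww.ooooooooooow.......
298 .......oooooooooooo.wwwwwwwwwwwwww.....................wwwwwwwwwwww.oooooo.ooooow......
301 ......ooooooooooooowwwwwwwwwwwwwww.................woooooooooooooooooooooooooooooooooow
304 oooooooooooooooooooooooooooooooooooo...............oooooooooooooooooooooooooooooooooooo
307 .......................................................................................
```

Run:
```python
from h import *
o,R=tool();w=ctrl.snapshot('wrist');im=w['color']
d=im[:,:,2].astype(int)-im[:,:,0]
print({u:int(np.where(d[:,u]>35)[0][0]) for u in (229,232,235,238,250,256,262,268,274,366,372,378,384,390,394,398,402,406,410)})
f=lambda u,v,z:(wray(w,o,R,u,v,z)-o['ee_pos'])
t=lambda u,v,z:R.inv().apply(f(u,v,z))*[-1,1,1]
print("tray bottom",t(256,220,0),t(384,219.5,0),"tray top corners",t(241,233,32),t(396,233,32))
print("walls bottom inner",t(240,223,0),t(400,219.5,0),"tops",t(217,234.5,60),t(425,233,60),t(240,236,60),t(397,236,60))
g=cv2.cvtColor(im,cv2.COLOR_BGR2GRAY)
for u in (225,235,280,350,405,415): print(u,g[212:248:1,u])
```

```text
{229: 222, 232: 222, 235: 222, 238: 221, 250: 219, 256: 219, 262: 219, 268: 219, 274: 219, 366: 219, 372: 219, 378: 219, 384: 219, 390: 220, 394: 225, 398: 219, 402: 219, 406: 219, 410: 220}
tray bottom [ 26.03119798 -73.65098746 242.00515397] [ 25.40217332  72.83357504 242.02783338] tray top corners [ 32.63815493 -85.09825613 209.99941113] [ 32.58594176  81.03542492 210.02473301]
walls bottom inner [ 29.57060338 -92.17633752 242.00019425] [ 25.39697845  91.13500789 242.03062253] tops [  26.47455187 -103.39425632  182.00034651] [ 24.8546613  104.34574713 182.03294976] [ 28.02536106 -80.4908963  182.00289557] [ 27.97491868  76.58566527 182.02683763]
225 [220 218 226 226 193 125 124 124 123 123 122 117  95  70  66  66  66  66
  66  66  67  66  79 114 145 159 162 168 170 167 163 161 160 161 161 163]
235 [120 120 121 120 121 122 122 122 121  98  65  66  66  69  76  86  99 108
 113 115 115 114 109 101 101 101  82  53  53  53  53  52  52  51  52  53]
280 [104  91 111 150 180 197 204 202 201 200 199 193 164 163 196 206 206 206
 198 163 121 121 121 122 121 121 122 121 121 121 121 122 121 121 121 121]
350 [100  97 115 155 185 200 204 202 200 199 202 197 170 162 193 205 205 205
 205 205 205 206 207 207 206 207 206 207 206 207 177 114 114 115 115 114]
405 [201 202 201 202 180 130  99  77  65  65  65  65  65  65  66  67  67  65
  61  56  51  49  50  50  49  49  50  52  55  58  60  65  68  67  67  67]
415 [196 196 197 198 198 199 198 199 200 200 200 199 199 186 141  86  68  66
  67  70 100 137 154 160 164 170 172 171 168 163 164 166 167 168 167 166]
```

Run:
```python
from h import *
o,R=tool();w=ctrl.snapshot('wrist');im=w['color'];d=im[:,:,2].astype(int)-im[:,:,0]
t=lambda u,v,z:(R.inv().apply(wray(w,o,R,u,v,z)-o['ee_pos'])*[-1,1,1]).round(1)
print({u:int(np.where(d[235:300,u]<35)[0][0]+235) for u in(305,312,319,326,335)})
for v in(268,290): x=[u for u in range(285,365) if d[v,u]<35]; print(v,x[0],x[-1])
a=[int(np.where(d[235:300,u]<35)[0][0]+235) for u in(305,319,335)]
for u,v in zip((305,319,335),a):print(t(u,v,6))
s=ctrl.snapshot('side');b=s['color'];h=cv2.cvtColor(b,cv2.COLOR_BGR2HSV);m=((h[:,:,1]<25)&(h[:,:,2]>185)).astype(np.uint8)
n,l,st,c=cv2.connectedComponentsWithStats(m)
for i in range(1,n):
    if st[i,4]>60 and 280<c[i][0]<400: print(c[i].round(),st[i])
a0=cv2.imread('pics/side0.png')
for nm,(y0,y1,x0,x1) in dict(T2=(262,320,345,390),T3=(345,405,290,340),can=(330,380,360,395),cap=(320,345,312,335),cup=(400,445,350,388),jar=(128,168,240,272),spat=(240,275,305,415)).items(): print(nm,cv2.absdiff(a0,b)[y0:y1,x0:x1].mean().round(2))
```

```text
{305: 261, 312: 261, 319: 261, 326: 261, 335: 261}
268 295 347
290 292 351
[ 73.7 -17.8 236.2]
[ 73.7  -1.5 236.2]
[ 73.7  17.1 236.2]
[332.  80.] [319  73  28  14 194]
[333. 130.] [312 119  43  21 659]
[366. 277.] [351 266  31  23 398]
[379. 345.] [367 335  24  20 349]
[314. 366.] [299 350  33  32 673]
[368. 420.] [352 404  33  33 168]
T2 2.79
T3 30.1
can 6.29
cap 63.2
cup 0.55
jar 0.67
spat 8.06
```

```bash
python3 -c "
from h import *
print(ctrl.close_job())"
```

```text
the job is handed in; nothing more can be done
None
```

The job is handed in, with no verdict returned: the full tin (about 4.6 N when lifted) measured square and centred in the tray; the tray hit a hard stop and measures flush with the riser's side walls. I never touched the other two tins, and the final camera check of the cap and the far tin was inconclusive, probably because of the arm's shadow.

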